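Line a mug's rim on the banding wheel and hold the jog handle

TASK

On the pottery's banding station, first push the pen-lift lever with the red knob all the way down, so that the pen comes down on the rim of the white mug on the wheel; only then press the spring-loaded jog handle (orange pad) down until it lies level, half its travel with its pointer in the green zone, which turns the mug a quarter turn. The program finishes while the gripper is still holding the handle down there, because it springs back and winds the mug back if let go. Never press it down into the red zone, do not touch that mug or its wheel, and leave the other things on the table where they are.

Things in the scene. Friction and masses are not known exactly. Their poses are not given: they have to be found in the camera images.
- station: Banding station, fixed: grey base plate 280 x 190 x 14 mm (x -100 to 180), aluminium wheel 180 across with a white mug, and at +x a column and blue head 50 wide (x 25 to 170, top z 245) holding a red pen over the rim. Origin on the table under the wheel's axis, z up; -x faces roughly the robot (yaw within 0.35 rad). Left or right of the jog box.
- lift (a joint): Pen-lift lever on the +y side of the blue head, rad: 0 = fully raised (0.60 above level), 0.95 = fully lowered on its stop (0.35 below level). Starts between 0 and 0.2. Stays where it is left (stiff pivot, about 2 N at the knob); lowering it brings the pen down 20 mm onto the rim.
- lift_knob (a point): Centre of the red ball knob (24 mm across) at the end of the lift lever, 80 mm from its pivot; moves with the lever in the station's x-z plane. 75 mm to the +y side of the head's middle, nothing above it. About 265 mm above the table when raised, 193 mm when lowered. Push it down from above.
- lift_pivot (a point): Pivot of the lift lever, 220 mm above the table, at (70, 75, 220) mm in the station's frame; the lever points from it towards the station's -x.
- wheel_mug: White mug and the wheel it sits on: the mug is fixed in the wheel's chuck (not loose), 92 mm across the foot, 76 mm at the rim, 95 mm high; origin at the middle of its foot, z up, its handle on its own -x side. It turns with the wheel as the jog handle is pressed: a quarter turn for half the travel.
- mug_rim (a point): Middle of the white mug's mouth, 138 mm above the table.
- jogbox: Jog box, fixed: black base 200 (x) x 110 (y) x 22 mm on a wooden riser 4 to 34 high; pivot cheeks at +x; at +y an upright scale 26 wide, top 112 above the origin, 40 mm beside the handle's middle: white zone on top, green level with the pivot, red at the bottom. Origin: middle of the black base's underside, z up; handle to -x, roughly to the robot (yaw within 0.45 rad).
- jog (a joint): Spring-loaded (dead-man) jog handle, rad: 0 = released, 0.25 above level; 0.25 = level, half travel, middle of the green zone; 0.5 = bottom stop. Green zone 0.195 to 0.305, red zone from 0.40. The spring pushes it back up: about 2 N at the pad at rest, 6 N at half travel, 10 N at the bottom.
- jog_pad (a point): Middle of the upper face of the orange round pad (40 mm across, 12 mm thick) at the end of the jog handle, 130 mm from the pivot; moves with the handle. About 119 mm above the jog box's origin when released, 87 mm when level. Press down here.
- jog_pivot (a point): Pivot of the jog handle, at (60, 0, 75) mm in the jog box's frame; the handle swings in the jog box's x-z plane.
- mug_navy: Bystander, leave alone: blue stoneware mug standing on the table (92 mm across, 95 high).
- glaze_jar: Bystander, leave alone: small glaze jar with blue cap, 56 mm across, 65 high.
- spoon: Bystander, leave alone: spoon lying on the table.
- brush: Bystander, leave alone: brush lying on the table.
- puck: Bystander, leave alone: flat terracotta puck, 70 mm across, 22 high.

How it is judged (in metres and radians):
On the way, in this order (a step that is already met when the one before it is completed fails the run):
1. the pen-lift lever is fully lowered while the jog handle is still up (value of joint lift above 0.85 rad and value of joint jog below 0.06 rad), for 0.2 s.
2. the jog handle is pressed by the gripper into the green zone (value of joint jog between 0.195 and 0.305 rad), for 0.3 s.
At the end, for the whole second after the job is handed in: The program has ended holding: the jog handle stands in the green zone (0.195 to 0.305 rad, level within 0.055 rad), the fingers press on it with more than 1.5 N, and the pen-lift lever is still down (above 0.85 of 0.95 rad) (all of step 2 and value of joint lift above 0.85 rad and contact force between the fingers and jogbox above 1.5 N); the arm keeps its last pose, push and grip.
It fails at once if the jog handle is pressed while the pen is still up (value of joint lift below 0.8 rad and value of joint jog above 0.12 rad).
It fails at once if the jog handle is pressed into the red zone (value of joint jog above 0.4 rad).
It fails at once if the robot touches the white mug or its wheel (contact force between any of the fingers, the arm and wheel_mug above 1 N).
It fails at once if another thing on the table is moved by more than 40 mm or tipped over (distance of any of mug_navy, glaze_jar, spoon, brush, puck from where it was at the start of the episode above 0.04 m or angle between any of mug_navy, glaze_jar, puck's own z axis and vertical above 0.5 rad).
It also fails if it takes over 40 s, if anything falls off the work surface, if the arm or the gripper's body presses on something with over 40 N, if the wrist force passes 120 N, or if a joint passes its speed limit or range.

ROBOT

A 6-joint arm with a two-finger parallel gripper is mounted at the origin on the work surface. World frame = base frame: x ahead of the robot, y to its left, z up, the work surface at z = 0. Lengths are in m, angles in degrees, forces in N, time in s.
With the tool pointing down it reaches from about 0.25 to 0.725 m from the base axis. Payload 9.7 kg.
Tool frame: the origin (TCP) lies between the finger pads; the fingertips stand bot.tcp_to_tips ahead of it and the grasp point (between the pads) lies 2 mm behind it (bot.tcp_to_tips is the distance from the TCP to the fingertips, in m); z points along the fingers, y is the line along which they close (so a half turn about z gives the same grasp; the last joint's range is limited). The gripper opens to 85 mm and grips with 20 to 120 N. Pads are 22 mm wide; open, the fingers measure 114 mm over their backs; the gripper's body (76 mm by 85 mm) begins 54 mm behind the grasp point. The pads swing forward as they close: fully open they stand 13 mm farther back than shut.
Start: joints at [-63.541, 4.979, 10.078, 95.1, 0, 90], TCP at [0.245, -0.492, 0.248] pointing down, gripper open.
Joint ranges: [-179.16, 179.16], [-48.56, 103.87], [-65.8, 70.77], [-126.05, 130.52], [-82.76, 87.17], [-180, 180]. Speed limits (degrees/s): [127.2, 127.2, 147.25, 180, 180, 180].

INTERFACE

Orientations are given as [roll, pitch, yaw] about the fixed x, y, z axes, in that order (R = Rz(yaw) Ry(pitch) Rx(roll)).
In Python, from workcell import sensors, camera, camera_params, bot gives the robot as it stands.
- The arm moves only by the tool apply_moves, never from a script. Its argument "motion" is a list of rows, each an object with "jaw": the opening, from -1 (shut) to 1 (fully open); "xyz": the shift along the tool's x, y, z in mm, a list of three; "twist": the turn about the tool's z in rad. A call has 1 to 5 rows; each row is the pose to reach, as a shift and turn from the pose commanded when the call began, along the tool's axes at that moment; what a row does not reach only later rows make up. A row lasts 1/8 s, in which the tool goes at most 62.5 mm and 10.7 degrees, less where a joint would pass 70% of its speed; a pose out of reach is approached as far as the arm can. A call with a gripper value outside its range is refused whole. The fingers move at their own pace and stop on an object; "grip_force" is the grip in N (left out, the last holds). Time passes only in rows, so rows that repeat a pose let the fingers close. It gives the time, the measured TCP pose, the force, the opening and the grip force at its end, in the units of the state.
- sensors.get_obs(): the state, without advancing time (a new reading comes with each control period).
- camera(name): name is "side" or "top" or "wrist"; returns (picture, depth): 480x640x3 uint8, red, green, blue; 480x640 float32, m along the optical axis (not along the pixel's ray), 0 where there is no reading.
- camera_params(name): a dict with "mtx" (3x3 intrinsics, pixels), "rvec" (rotation vector, rad) and "tvec" (3), from world to camera coordinates, as OpenCV has them. Camera axes: x right, y down, z forward; pixel columns grow to the right and rows downward; lengths in m; the calibration is good to about 2 mm. A picture is of the moment at which its call begins: read the wrist's pose just before it. camera_params takes no time and is no camera call; for the wrist camera it gives the pose at the moment of the call.
- bot.job_done(): hands the job in; it is judged then, once.
The state is a dict: "time": time; "q": joint angles; "qd": joint speeds; "joint_efforts": joint torques, N m; "ee_pos": TCP position; "tcp_rot": TCP orientation; "wrist_force": force on the tool from outside, world axes, zero at the start; "torque": the same for the moment, N m; "opening": finger opening in m; "grasp_force": force on a finger pad.
Only numpy, scipy, OpenCV 4.12 (cv2) and the standard library are available. Lean on these libraries where they do the work, as an engineer would, in place of code of your own. Each camera call takes 0.05 s, during which the arm holds its last target. There are 200 camera calls.

## Working session

There is one attempt and no reset: what is moved stays moved. The work goes in short steps, Python scripts to look and compute and a tool call to move; the robot and the scene stay as the last step left them, time stands still between calls to the robot, and variables do not carry over. Pictures are saved under pics/ and viewed, at most 10 in all, crops included, and the job is handed in when it is done.

Besides the shell and the picture viewer there is one more tool, called after "Emit:" by a JSON object that holds its "op" and its "data", one argument or row to a line. apply_moves: Moves the arm, as the interface text tells. Its arguments: {"type":"object","properties":{"motion":{"type":"array","items":{"type":"object","properties":{"jaw":{"type":"number"},"xyz":{"type":"array","items":{"type":"number"}},"twist":{"type":"number"}}}},"grip_force":{"type":"number"}},"required":["motion"]}

```bash
mkdir -p pics; cat > h.py <<'E'
import numpy as np,cv2
from workcell import sensors,camera,camera_params,bot
def cloud(n):
    im,d=camera(n);p=camera_params(n)
    R=cv2.Rodrigues(np.array(p['rvec'],float))[0];t=np.array(p['tvec'],float).ravel();K=np.array(p['mtx'])
    v,u=np.mgrid[:480,:640]
    c=np.stack([(u-K[0,2])/K[0,0]*d,(v-K[1,2])/K[1,1]*d,d],-1)
    w=(c-t)@R
    w[d==0]=np.nan
    return im,d,w
E
python3 - <<'E'
from h import *
o=sensors.get_obs();print(o,bot.tcp_to_tips)
for n in('top','side'):
    im,d,w=cloud(n);cv2.imwrite(f'pics/{n}0.png',im[...,::-1]);np.savez(f'{n}0.npz',im=im,d=d,w=w)
E
```

```text
{'time': 0.0, 'q': array([-6.35410916e+01,  5.01078477e+00,  1.00335932e+01,  9.50995523e+01,
        1.28952951e-03,  8.99994622e+01]), 'qd': array([-0.08229182, -0.04713169, -0.00525804,  0.15230588, -0.01997258,
       -0.09176638]), 'joint_efforts': array([-4.16048329e-05, -5.20384669e+01,  4.64803791e+01,  1.63753977e-02,
       -8.20728906e-05, -4.88488482e-06]), 'ee_pos': array([ 0.24496657, -0.4921971 ,  0.24757837]), 'tcp_rot': array([-1.79923256e+02, -1.29024869e-03,  2.64594445e+01]), 'wrist_force': array([ 0.70287748, -0.6249685 , -0.32994134]), 'torque': array([-0.01539767, -0.01208457,  0.00056844]), 'grasp_force': 0.0, 'opening': 0.08512086656761331} 0.017
```

View pics/top0.png

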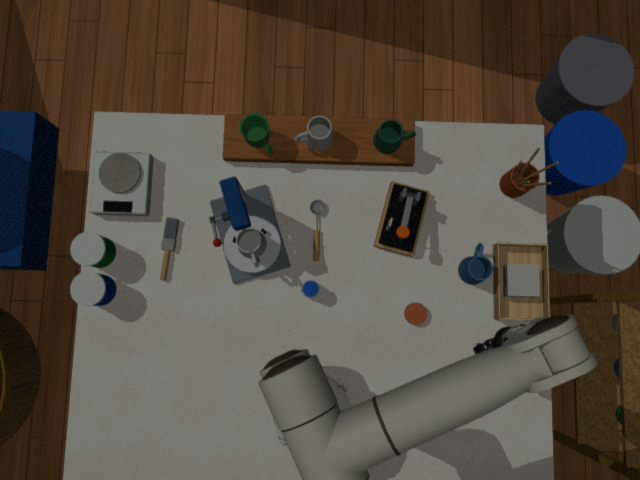

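View pics/side0.png

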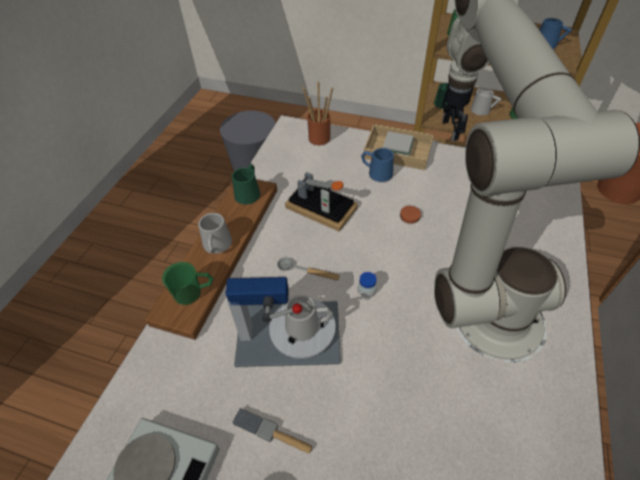

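The top view shows the station on the left, with the red knob at about (217,242) and the blue head at (235,203). The jog box is on the right, with the orange pad at (403,232). In the side view the knob is at (297,309) and the pad at (337,186).

```bash
python3 - <<'E'
import numpy as np,cv2
for n in('top','side'):
    z=np.load(n+'0.npz');im,w=z['im'],z['w']
    hsv=cv2.cvtColor(im,cv2.COLOR_RGB2HSV).astype(int);H,S,V=hsv[...,0],hsv[...,1],hsv[...,2]
    boxes={'knob':(205,230,232,255),'pad':(392,222,416,243)} if n=='top' else {'knob':(288,300,306,318),'pad':(328,178,348,194)}
    for k,(a,b,c,e) in boxes.items():
        m=np.zeros(H.shape,bool);m[b:e,a:c]=1
        m&=((H<14)|(H>172))&(S>150)&(V>90)
        p=w[m];v,u=np.nonzero(m);zz=p[:,2]
        hi=p[zz>np.nanpercentile(zz,90)-.012]
        print(n,k,m.sum(),u.mean(),v.mean(),'med',np.nanmedian(p,0).round(4),'hi',np.nanmean(hi,0).round(4),np.nanpercentile(zz,[5,50,95]).round(4))
    if n=='top':
        # blue head top axis
        m=(H>100)&(H<125)&(S>130)&(w[...,2]>.225)&(w[...,2]<.27);m[:, :200]=0;m[:,280:]=0
        p=w[m][:,:2];r=cv2.minAreaRect((p*1000).astype(np.float32));print('head',m.sum(),r,w[m][:,2].mean());print(cv2.boxPoints(r).round())
        # riser top (z~.004-.05 region) rect
        sub=np.zeros(H.shape,bool);sub[175:262,365:440]=1
        m=sub&(w[...,2]>.012)&(w[...,2]<.08)
        r=cv2.minAreaRect((w[m][:,:2]*1000).astype(np.float32));print('riser',r,np.percentile(w[m][:,2],[5,50,95]))
        m=sub&(V<60)&(w[...,2]<.08);r=cv2.minAreaRect((w[m][:,:2]*1000).astype(np.float32));print('black',r,np.median(w[m][:,2]))
        # wheel
        sub=np.zeros(H.shape,bool);sub[180:285,205:295]=1
        m=sub&(w[...,2]>.10)&(w[...,2]<.15);print('mug',cv2.minEnclosingCircle((w[m][:,:2]*1000).astype(np.float32)))
        m=sub&(w[...,2]>.007)&(w[...,2]<.06);r=cv2.minAreaRect((w[m][:,:2]*1000).astype(np.float32));print('plate',r)
E
```

```text
top knob 16 214.6875 241.9375 med [0.4915 0.2724 0.2662] hi [0.4918 0.2726 0.2659] [0.2617 0.2662 0.2699]
top pad 116 402.4913793103448 231.4051724137931 med [ 0.5545 -0.2609  0.1426] hi [ 0.5533 -0.2608  0.1432] [0.1352 0.1426 0.1499]
head 861 ((607.1810913085938, 229.39193725585938), (142.34315490722656, 52.320552825927734), 18.36078643798828) 0.2435089168937011
[[531. 232.]
 [548. 182.]
 [683. 227.]
 [666. 277.]]
riser ((628.0186767578125, -275.1160583496094), (265.3880310058594, 222.8909149169922), 2.135117530822754) [0.01821327 0.04310418 0.05193044]
black ((616.916259765625, -279.2773132324219), (115.2105484008789, 203.4291534423828), 76.11434936523438) 0.04484201121923392
mug ((561.7471923828125, 200.88916015625), 125.9622573852539)
plate ((561.737548828125, 212.40216064453125), (338.84674072265625, 288.8674011230469), 1.898558259010315)
side knob 66 296.8484848484849 308.06060606060606 med [0.4875 0.2753 0.2657] hi [0.4875 0.2755 0.2653] [0.2588 0.2657 0.2695]
side pad 70 336.77142857142854 185.38571428571427 med [ 0.5501 -0.2536  0.143 ] hi [ 0.55   -0.2528  0.143 ] [0.1385 0.143  0.1477]
```

Emit:
{"op": "apply_moves", "data": {
  "motion": [
    {"jaw":-1,"xyz":[0,0,-55],"twist":0},
    {"jaw":-1,"xyz":[30,-31,-90],"twist":0},
    {"jaw":-1,"xyz":[71,-74,-90],"twist":0},
    {"jaw":-1,"xyz":[113,-117,-90],"twist":0},
    {"jaw":-1,"xyz":[155,-160,-90],"twist":0}
  ]
}}

```text
time: 0.72
ee_pos: [0.3126, -0.2784, 0.338]
tcp_rot: [-180.0, -0.0, 26.4]
wrist_force: [1.2, 0.2, -0.1]
opening: 0.0002
grasp_force: 0.0
```

Emit:
{"op": "apply_moves", "data": {
  "motion": [
    {"jaw":-1,"xyz":[42,-43,0],"twist":0},
    {"jaw":-1,"xyz":[83,-86,0],"twist":0},
    {"jaw":-1,"xyz":[125,-129,0],"twist":0},
    {"jaw":-1,"xyz":[166,-172,0],"twist":0},
    {"jaw":-1,"xyz":[208,-215,0],"twist":0}
  ]
}}

```text
time: 1.35
ee_pos: [0.403, 0.007, 0.3382]
tcp_rot: [180.0, -0.0, 26.5]
wrist_force: [1.4, -1.1, 0.0]
opening: -0.0001
grasp_force: 0.0
```

Emit:
{"op": "apply_moves", "data": {
  "motion": [
    {"jaw":-1,"xyz":[42,-43,0],"twist":0},
    {"jaw":-1,"xyz":[83,-86,0],"twist":0},
    {"jaw":-1,"xyz":[125,-129,0],"twist":0},
    {"jaw":-1,"xyz":[165,-170,0],"twist":0},
    {"jaw":-1,"xyz":[194,-199,0],"twist":0}
  ]
}}

```text
time: 1.98
ee_pos: [0.4934, 0.2619, 0.3374]
tcp_rot: [-179.5, 0.1, 27.7]
wrist_force: [-0.2, -0.3, 0.5]
opening: 0.0004
grasp_force: 0.0
```

```bash
python3 - <<'E'
from h import *
o=sensors.get_obs();print(o['time'],o['ee_pos'],o['tcp_rot'],o['wrist_force'],o['opening'])
im,d,w=cloud('wrist');cv2.imwrite('pics/w1.png',im[...,::-1])
hsv=cv2.cvtColor(im,cv2.COLOR_RGB2HSV).astype(int);H,S,V=hsv[...,0],hsv[...,1],hsv[...,2]
m=((H<8)|(H>172))&(S>150)&(V>70)&(w[...,2]>.22)&(w[...,2]<.29)
p=w[m];v,u=np.nonzero(m);print(m.sum(),u.mean() if m.any() else 0,v.mean() if m.any() else 0)
if m.any():
    r=least=__import__('scipy.optimize',fromlist=['x']).least_squares(lambda c:np.linalg.norm(p-c,axis=1)-.012,np.median(p,0)-[0,0,.01],loss='soft_l1',f_scale=.002);print('knob',r.x,np.abs(r.fun).mean(),np.median(p,0))
E
```

```text
1.975 [0.49342556 0.26191673 0.33739427] [-1.79471466e+02  7.33530238e-02  2.77109391e+01] [-0.2317184  -0.25690374  0.46306845] 0.000405495455786988
1453 300.2154163799037 251.0929112181693
knob [0.49150662 0.27379946 0.25624697] 0.00036313226149615704 [0.49460551 0.27544057 0.265149  ]
```

```bash
cat > knob.py <<'E'
from h import *
from scipy.optimize import least_squares
o=sensors.get_obs();print(o['time'],o['ee_pos'],o['tcp_rot'],o['wrist_force'])
im,d,w=cloud('wrist')
hsv=cv2.cvtColor(im,cv2.COLOR_RGB2HSV).astype(int);H,S,V=hsv[...,0],hsv[...,1],hsv[...,2]
m=((H<8)|(H>172))&(S>150)&(V>70)&(w[...,2]>.17)&(w[...,2]<.29)
p=w[m];r=least_squares(lambda c:np.linalg.norm(p-c,axis=1)-.012,np.median(p,0)-[0,0,.01],loss='soft_l1',f_scale=.002);print(m.sum(),'knob',r.x,np.abs(r.fun).mean())
cv2.imwrite('pics/k%d.png'%(o['time']*1000),im[...,::-1])
E
python3 knob.py
```

```text
2.025 [0.49519413 0.26368254 0.33575043] [-1.79413463e+02  1.19109882e-01  2.77851035e+01] [-1.40899486  0.30339361 -1.50823232]
1538 knob [0.48903418 0.26988746 0.25805701] 0.0003701633639163727
```

Emit:
{"op": "apply_moves", "data": {
  "motion": [
    {"jaw":-1,"xyz":[0,0,0],"twist":0},
    {"jaw":-1,"xyz":[0,0,0],"twist":0}
  ]
}}

```text
time: 2.33
ee_pos: [0.4931, 0.2582, 0.3388]
tcp_rot: [-179.5, -0.0, 27.5]
wrist_force: [-0.1, 0.1, -0.0]
opening: -0.0
grasp_force: 0.0
```

```bash
python3 knob.py
```

```text
2.325 [0.49313586 0.25819717 0.33879791] [-1.79499461e+02 -2.40403564e-02  2.74544186e+01] [-0.1424892   0.14959204 -0.04755164]
1503 knob [0.48994532 0.27197513 0.25799222] 0.0003687917015455082
```

Emit:
{"op": "apply_moves", "data": {
  "motion": [
    {"jaw":-1,"xyz":[0,-15,0],"twist":0},
    {"jaw":-1,"xyz":[0,-15,20],"twist":0},
    {"jaw":-1,"xyz":[0,-15,40],"twist":0},
    {"jaw":-1,"xyz":[0,-15,40],"twist":0}
  ]
}}

```text
time: 2.88
ee_pos: [0.4892, 0.2659, 0.2975]
tcp_rot: [-179.2, 0.1, 28.2]
wrist_force: [-0.4, 0.6, 0.1]
opening: -0.0
grasp_force: 0.0
```

Emit:
{"op": "apply_moves", "data": {
  "motion": [
    {"jaw":-1,"xyz":[0,0,8],"twist":0},
    {"jaw":-1,"xyz":[0,0,16],"twist":0},
    {"jaw":-1,"xyz":[0,0,24],"twist":0},
    {"jaw":-1,"xyz":[0,0,32],"twist":0},
    {"jaw":-1,"xyz":[0,0,32],"twist":0}
  ]
}}

```text
time: 3.5
ee_pos: [0.4896, 0.2665, 0.2656]
tcp_rot: [-179.2, 0.1, 28.2]
wrist_force: [-0.1, 0.1, 0.6]
opening: 0.0003
grasp_force: 0.0
```

```bash
python3 knob.py
```

```text
3.5 [0.48955302 0.26651231 0.26558632] [-1.79180119e+02  5.48624673e-02  2.81793680e+01] [-0.11127406  0.09646447  0.64518153]
518 knob [0.48336947 0.26941384 0.23958009] 0.0005853721383057941
```

Emit:
{"op": "apply_moves", "data": {
  "motion": [
    {"jaw":-1,"xyz":[-4,-6,8],"twist":0},
    {"jaw":-1,"xyz":[-4,-6,16],"twist":0},
    {"jaw":-1,"xyz":[-4,-6,24],"twist":0},
    {"jaw":-1,"xyz":[-4,-6,32],"twist":0},
    {"jaw":-1,"xyz":[-4,-6,36],"twist":0}
  ]
}}

```text
time: 4.18
ee_pos: [0.4846, 0.2676, 0.2298]
tcp_rot: [-179.0, 0.0, 28.5]
wrist_force: [-0.1, 0.3, 1.5]
opening: 0.0001
grasp_force: 0.9
```

Emit:
{"op": "apply_moves", "data": {
  "motion": [
    {"jaw":-1,"xyz":[0,0,4],"twist":0},
    {"jaw":-1,"xyz":[0,0,7],"twist":0},
    {"jaw":-1,"xyz":[0,0,9],"twist":0},
    {"jaw":-1,"xyz":[0,0,9],"twist":0}
  ]
}}

```text
time: 4.68
ee_pos: [0.4845, 0.2677, 0.2215]
tcp_rot: [-179.0, 0.0, 28.5]
wrist_force: [0.3, -0.4, 0.3]
opening: -0.0003
grasp_force: 0.4
```

```bash
python3 knob.py
```

```text
4.675 [0.48449679 0.26769473 0.22147812] [-1.79043240e+02  8.70459390e-03  2.84627377e+01] [ 0.34728338 -0.4270784   0.26855372]
953 knob [0.48609181 0.2706599  0.19467521] 0.0005009559908907373
```

Emit:
{"op": "apply_moves", "data": {
  "motion": [
    {"jaw":-1,"xyz":[0,0,2],"twist":0},
    {"jaw":-1,"xyz":[0,0,4],"twist":0},
    {"jaw":-1,"xyz":[0,0,4],"twist":0}
  ]
}}

```text
time: 5.1
ee_pos: [0.4846, 0.2678, 0.2203]
tcp_rot: [-179.0, -0.2, 28.5]
wrist_force: [-3.5, -1.6, 18.1]
opening: -0.0003
grasp_force: 9.1
```

```bash
python3 knob.py
```

```text
5.1 [0.48457938 0.26783235 0.22032375] [-179.03289259   -0.19663229   28.46332756] [-3.52327999 -1.62057716 18.0913035 ]
912 knob [0.48631289 0.27078231 0.19421726] 0.0004853678495904287
```

Emit:
{"op": "apply_moves", "data": {
  "motion": [
    {"jaw":-1,"xyz":[0,0,-45],"twist":0},
    {"jaw":-1,"xyz":[0,0,-85],"twist":0},
    {"jaw":-1,"xyz":[-20,50,-85],"twist":0},
    {"jaw":-1,"xyz":[-41,105,-85],"twist":0},
    {"jaw":-1,"xyz":[-62,160,-85],"twist":0}
  ]
}}

```text
time: 5.78
ee_pos: [0.5067, 0.0948, 0.2995]
tcp_rot: [-179.0, 0.0, 28.5]
wrist_force: [1.0, 0.3, 0.2]
opening: 0.0
grasp_force: 0.0
```

Emit:
{"op": "apply_moves", "data": {
  "motion": [
    {"jaw":-1,"xyz":[-21,55,0],"twist":0},
    {"jaw":-1,"xyz":[-42,110,0],"twist":0},
    {"jaw":-1,"xyz":[-63,165,0],"twist":0},
    {"jaw":-1,"xyz":[-84,220,0],"twist":0},
    {"jaw":-1,"xyz":[-105,270,0],"twist":0}
  ]
}}

```text
time: 6.4
ee_pos: [0.543, -0.1931, 0.2949]
tcp_rot: [-179.0, 0.0, 28.4]
wrist_force: [1.3, -0.3, 0.4]
opening: -0.0
grasp_force: 0.0
```

Emit:
{"op": "apply_moves", "data": {
  "motion": [
    {"jaw":-1,"xyz":[-20,45,0],"twist":0},
    {"jaw":-1,"xyz":[-28,68,20],"twist":0},
    {"jaw":-1,"xyz":[-28,68,50],"twist":0},
    {"jaw":-1,"xyz":[-28,68,50],"twist":0},
    {"jaw":-1,"xyz":[-28,68,50],"twist":0}
  ]
}}

```text
time: 7.02
ee_pos: [0.5507, -0.2627, 0.2449]
tcp_rot: [-179.1, -0.0, 28.5]
wrist_force: [0.2, 0.8, 0.1]
opening: -0.0003
grasp_force: 0.0
```

```bash
cat > pad.py <<'E'
from h import *
o=sensors.get_obs();print(o['time'],o['ee_pos'],o['tcp_rot'],o['wrist_force'])
im,d,w=cloud('wrist')
hsv=cv2.cvtColor(im,cv2.COLOR_RGB2HSV).astype(int);H,S,V=hsv[...,0],hsv[...,1],hsv[...,2]
m=(H<16)&(S>170)&(V>90)&(w[...,2]>.09)&(w[...,2]<.17)
p=w[m]
A=np.c_[p[:,:2],np.ones(len(p))];k=np.ones(len(p),bool)
for _ in range(8):
    c=np.linalg.lstsq(A[k],p[k,2],rcond=None)[0];k=np.abs(A@c-p[:,2])<.0015
q=p[k];ce,r=cv2.minEnclosingCircle((q[:,:2]*1000).astype(np.float32))
cx=np.array(ce)/1000;print(k.sum(),len(p),'centre',cx,'r',r,'z',c@[*cx,1],'tilt',np.arctan(np.hypot(*c[:2])),'dir',np.degrees(np.arctan2(-c[1],-c[0])))
cv2.imwrite('pics/p%d.png'%(o['time']*1000),im[...,::-1])
E
python3 pad.py
```

```text
7.025 [ 0.55073099 -0.26270386  0.24493982] [-1.79051006e+02 -9.92748856e-03  2.85168779e+01] [0.1881194  0.79359913 0.13196435]
3268 3513 centre [ 0.55385425 -0.25886917] r 19.29631233215332 z 0.14437267969234735 tilt 0.25021114192699484 dir -13.581017403665614
```

Emit:
{"op": "apply_moves", "data": {
  "motion": [
    {"jaw":-1,"xyz":[1,-6,25],"twist":0},
    {"jaw":-1,"xyz":[1,-6,50],"twist":0},
    {"jaw":-1,"xyz":[1,-6,70],"twist":0},
    {"jaw":-1,"xyz":[1,-6,70],"twist":0}
  ]
}}

```text
time: 7.58
ee_pos: [0.548, -0.2561, 0.1742]
tcp_rot: [-179.0, 0.0, 28.5]
wrist_force: [-0.4, 0.8, 0.3]
opening: 0.0001
grasp_force: 0.0
```

Emit:
{"op": "apply_moves", "data": {
  "motion": [
    {"jaw":-1,"xyz":[0,0,8],"twist":0},
    {"jaw":-1,"xyz":[0,0,16],"twist":0},
    {"jaw":-1,"xyz":[0,0,24],"twist":0},
    {"jaw":-1,"xyz":[0,0,30],"twist":0},
    {"jaw":-1,"xyz":[0,0,30],"twist":0}
  ]
}}

```text
time: 8.2
ee_pos: [0.5477, -0.2562, 0.1439]
tcp_rot: [-179.0, 0.0, 28.5]
wrist_force: [-1.4, -1.1, 4.3]
opening: -0.0002
grasp_force: 1.6
```

```bash
python3 pad.py
```

```text
8.2 [ 0.54770247 -0.25622283  0.14392739] [-1.79018889e+02  2.48649428e-02  2.84619021e+01] [-1.42340285 -1.06542655  4.26528258]
3053 3561 centre [ 0.5498125  -0.25740884] r 19.47911262512207 z 0.12803803109104503 tilt 0.12287468087359066 dir -11.836944623500173
```

Emit:
{"op": "apply_moves", "data": {
  "motion": [
    {"jaw":-1,"xyz":[0,0,6],"twist":0},
    {"jaw":-1,"xyz":[0,0,11],"twist":0},
    {"jaw":-1,"xyz":[0,0,16],"twist":0},
    {"jaw":-1,"xyz":[0,0,16],"twist":0},
    {"jaw":-1,"xyz":[0,0,16],"twist":0}
  ]
}}

```text
time: 8.88
ee_pos: [0.5476, -0.256, 0.1285]
tcp_rot: [-179.0, 0.0, 28.5]
wrist_force: [-2.9, 0.6, 5.5]
opening: 0.0001
grasp_force: 2.8
```

```bash
python3 pad.py; python3 - <<'E'
from h import *
im,d,w=cloud('side');a=np.hstack([im[150:240,270:370],im[260:350,220:320]])
cv2.imwrite('pics/s2.png',cv2.resize(a,None,fx=4,fy=4,interpolation=cv2.INTER_CUBIC)[...,::-1])
E
```

```text
8.875 [ 0.54757019 -0.25603535  0.1284515 ] [-1.79040961e+02  2.12023950e-02  2.84592853e+01] [-2.92717337  0.56412845  5.48611866]
2595 3209 centre [ 0.5473783  -0.25682681] r 19.615583419799805 z 0.11313317128774272 tilt 0.013849399594846068 dir 0.28763243317560283
```

View pics/s2.png

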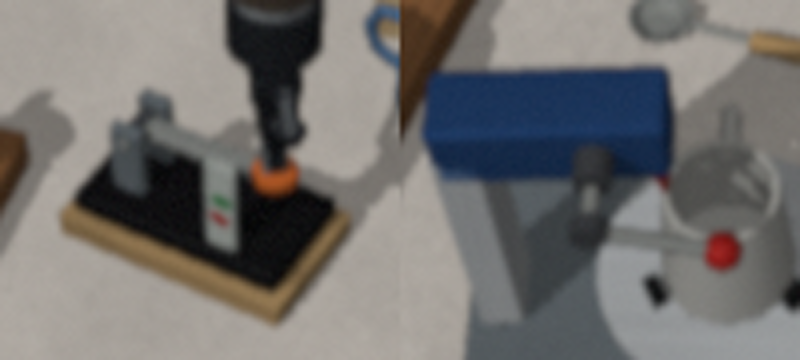

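The left half of the crop shows the fingers on the orange pad at about (275,175), with the handle lying level. In the right half the red knob at (722,250) is down and the mug handle has turned. I'll hold briefly, then hand in.

Emit:
{"op": "apply_moves", "data": {
  "motion": [
    {"jaw":-1,"xyz":[0,0,0],"twist":0},
    {"jaw":-1,"xyz":[0,0,0],"twist":0},
    {"jaw":-1,"xyz":[0,0,0],"twist":0},
    {"jaw":-1,"xyz":[0,0,0],"twist":0}
  ]
}}

```text
time: 9.48
ee_pos: [0.5476, -0.256, 0.1285]
tcp_rot: [-179.0, 0.0, 28.5]
wrist_force: [-3.4, 1.1, 6.1]
opening: -0.0001
grasp_force: 2.8
```

```bash
python3 -c "
from workcell import bot,sensors
o=sensors.get_obs();print(o['ee_pos'],o['wrist_force']);print(bot.job_done())"
```

```text
[ 0.5475757  -0.25604105  0.12850276] [-3.38921804  1.07259242  6.10117291]
the job is handed in; nothing more can be done
None
```

I lowered the pen-lift lever onto its stop, then pressed the jog handle to about level (roughly 0.24 rad, in the green zone). The job is handed in at about 9.5 s with the gripper still holding the handle down at about 6 N; no verdict was returned.

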